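# Check two hand pumps and reject the blocked one

### The arm

A 6-joint arm with a two-finger parallel gripper is mounted at the origin on the work surface. World frame = base frame: x ahead of the robot, y to its left, z up, the work surface at z = 0. Lengths are in m, angles in degrees, forces in N, time in s.
With the tool pointing down it reaches from about 0.4 to 0.825 m from the base axis. Payload 7 kg.
Tool frame: the origin (TCP) lies on the centre line of the jaws, within the pads' length; the fingertips stand 11 mm ahead of it and the grasp point (between the pads) lies 8 mm behind it; z points along the fingers, y is the direction in which the jaws open and shut (so a half turn about z gives the same grasp; the last joint's range is limited). The gripper opens to 88 mm and grips with 3 to 60 N. Pads are 19 mm wide; open, the fingers measure 130 mm over their backs; the gripper's body (78 mm by 193 mm) begins 47 mm behind the grasp point.
Start: joints at [-53.566, 20.546, 0.682, 0, -70.136, -16.507], TCP at [0.23, -0.635, 0.212] pointing down, gripper open.
Joint ranges: [-176.03, 176.03], [-82.01, 121.73], [-58.28, 71.71], [-173.87, 95.51], [-174.79, -0.11], [-173.66, 173.66]. Speed limits (degrees/s): [136.94, 136.94, 172.46, 180, 180, 180].

### API

Orientations are given as [roll, pitch, yaw] about the fixed x, y, z axes, in that order (R = Rz(yaw) Ry(pitch) Rx(roll)).
In Python, from plant import ctrl, cams, order gives the robot as it stands.
- The arm moves only by the tool jog_arm, never from a script. Its argument "motion" is a list of rows, each an object with "offset": the shift along the tool's x, y, z in mm, a list of three; "roll": the turn about the tool's z in rad; "hand": the finger opening in mm, from 0 to 87.6. A call has 1 to 20 rows; each row is the pose to reach, as a shift and turn from the pose commanded when the call began, along the tool's axes at that moment; what a row does not reach only later rows make up. A row lasts 1/12 s, in which the tool goes at most 41.7 mm and 7.16 degrees, less where a joint would pass 70% of its speed; a pose out of reach is approached as far as the arm can. A call with a gripper value outside its range is refused whole. The fingers move at their own pace and stop on an object; the grip force is fixed at half the most. Time passes only in rows, so rows that repeat a pose let the fingers close. It gives the time, the measured TCP pose, the force and the opening at its end, in the units of the state.
- ctrl.get_obs(): the state, without advancing time (a new reading comes with each control period).
- cams.snapshot(name): name is "scene" or "top" or "wrist"; returns a dict with "img" (480x640x3 uint8, red, green, blue), "K" (3x3 intrinsics, pixels), "cam_to_world" (4x4, takes a point from camera to world coordinates); the wrist camera has in their place "T_tool_cam" (4x4, takes a point from camera to tool coordinates, whose origin is the TCP and whose axes are the flange's). Camera axes: x right, y down, z forward; pixel columns grow to the right and rows downward; lengths in m; the calibration is good to about 2 mm. The wrist camera is an equidistant fisheye: a pixel r from the principal point sees the ray r / f radians off the axis. A picture is of the moment at which its call begins: read the wrist's pose just before it. There is no depth.
- order.close_job(): hands the job in, once; it reports no verdict.
The state is a dict: "clock": time; "joint_pos": joint angles; "qvel": joint speeds; "tau": joint torques, N m; "tool_pos": TCP position; "orientation": TCP orientation; "force": force on the tool from outside, world axes, zero at the start; "moment": the same for the moment, N m; "opening": finger opening in m.
Only numpy, scipy, OpenCV 4.12 (cv2) and the standard library are available. Lean on these libraries where they do the work, as an engineer would, in place of code of your own. Each camera call takes 0.05 s, during which the arm holds its last target. There are 200 camera calls.

### The job

Two small hand air pumps stand in the wooden holder: one is free, the other has a blocked outlet, and they look alike. Try both: press each yellow plunger straight down with a steady push, sending the free one fully home and leaving that pump in the holder with its plunger down; on the blocked one the resistance climbs, so lean on it to about 12 N, then back off, and never press either with more than 20 N. Stand the blocked pump upright in the red tray and let go, leaving the other things on the bench where they are.

Things in the scene. Friction and masses are not known exactly. Their poses are not given: they have to be found in the camera images.
- holder: wooden block fixed to the bench, 100 x 250 x 22 mm (x, y, z), origin at the centre of its underside; two round wells 60 mm across and 14 mm deep (floor 8 mm above the underside) centred at y = +65 and -65 mm; one pump stands in each
- tray: red open tray fixed to the bench for rejected pumps, 170 x 170 mm, 35 mm high, walls and floor 5 mm thick, empty; origin at the centre of its underside
- pump_a_mid (a point): small hand air pump, a loose body standing upright in one of the holder's two wells: black round foot 56 mm across and 10 mm thick, blue barrel 42 mm across, black collar 47 mm across whose top is 85 mm above the foot's underside, steel plunger rod 10 mm across, yellow knob on top; 157 mm tall with the plunger right up; mass about 0.3 kg. This point is on the axis of pump a, 42.5 mm above the underside of its foot; z points up along the pump
- pump_b_mid (a point): small hand air pump, a loose body standing upright in one of the holder's two wells: black round foot 56 mm across and 10 mm thick, blue barrel 42 mm across, black collar 47 mm across whose top is 85 mm above the foot's underside, steel plunger rod 10 mm across, yellow knob on top; 157 mm tall with the plunger right up; mass about 0.3 kg. This point is on the axis of pump b, 42.5 mm above the underside of its foot; z points up along the pump
- knob_a (a point): centre of the yellow plunger knob of pump a: upright round knob, 34 mm across and 22 mm high, flat on top; its top face is 11 mm above this point, and its underside 11 mm below (50 mm above the collar with the plunger right up). It moves down with the plunger, whose stroke is 40 mm. The knob is cushioned: it also gives 1 mm per 3 N on its rod, up to 8 mm, under a push. Grip the knob across its sides to lift the whole pump; the plunger does not pull out.
- knob_b (a point): centre of the yellow plunger knob of pump b: upright round knob, 34 mm across and 22 mm high, flat on top; its top face is 11 mm above this point, and its underside 11 mm below (50 mm above the collar with the plunger right up). It moves down with the plunger, whose stroke is 40 mm. The knob is cushioned: it also gives 1 mm per 3 N on its rod, up to 8 mm, under a push. Grip the knob across its sides to lift the whole pump; the plunger does not pull out.
- plunger_a (a joint): depth of the plunger of pump a in m: 0 right up, 0.040 fully home against a hard stop (the knob's cushion takes up the rest of the push); starts 0 to 0.004. A free pump slides at an even 5 to 6 N all the way and stays where it is left; a blocked pump starts at about 4 N, then trapped air adds about 0.9 N per mm, and it springs back up to within about 5 mm of the top when let go. The two pumps look alike and either of them may be the blocked one.
- plunger_b (a joint): depth of the plunger of pump b in m: 0 right up, 0.040 fully home against a hard stop (the knob's cushion takes up the rest of the push); starts 0 to 0.004. A free pump slides at an even 5 to 6 N all the way and stays where it is left; a blocked pump starts at about 4 N, then trapped air adds about 0.9 N per mm, and it springs back up to within about 5 mm of the top when let go. The two pumps look alike and either of them may be the blocked one.
- oil_can: bystander: yellow and white can, 56 mm across, 130 mm tall, standing beyond the work; origin at the centre of its underside
- charger: bystander: black battery charger with a yellow battery on it, 90 x 120 x 75 mm, beyond the work; origin at the centre of its underside
- wrench: bystander: steel wrench 160 mm long lying flat on the bench close to the robot; origin under its middle
Mind the look-alikes: they are no part of the job. Leave any green or orange look-alike of the part that bears pump_b_mid alone. Of the things that look like the tray, the larger one is meant.

How it is judged:
By the outcome, as a careful person would: the job done as asked, in the order asked, and still so for the second after the job is handed in, with the robot touching nothing.
It also fails if it takes over 54 s, if anything falls off the work surface, if the arm or the gripper's body presses on something with over 40 N, if the wrist force passes 120 N, or if a joint passes its speed limit or range.

## Working session

There is one attempt and no reset: what is moved stays moved. The work goes in short steps, Python scripts to look and compute and a tool call to move; the robot and the scene stay as the last step left them, time stands still between calls to the robot, and variables do not carry over. Pictures are saved under pics/ and viewed, about 8 in all and at most 12, crops included, and the job is handed in when it is done.

Besides the shell and the picture viewer there is one more tool, called after ">>>" in YAML: its name, and indented under it one key for each argument. jog_arm: Moves the arm, as the interface text tells. Its arguments: {"type":"object","properties":{"motion":{"type":"array"}},"required":["motion"]}

```bash
mkdir -p pics; ls; python3 - <<'E'
from plant import ctrl,cams,order
import cv2,numpy as np
o=ctrl.get_obs();print({k:np.round(v,3).tolist() for k,v in o.items()})
for n in("top","scene"):
    s=cams.snapshot(n);cv2.imwrite(f"pics/{n}1.png",s["img"][...,::-1]);np.savez(f"{n}.npz",**s)
    print(n,np.round(s["K"],1).tolist(),np.round(s["cam_to_world"],3).tolist())
E
```

```text
pics
{'clock': 0.0, 'joint_pos': [-53.565, 20.592, 0.634, -0.019, -70.136, -16.506], 'qvel': [0.012, 0.031, -0.02, -0.012, 0.019, 0.055], 'tau': [0.001, -58.272, 29.307, 6.997, 0.007, -0.0], 'tool_pos': [0.23, -0.634, 0.211], 'orientation': [179.904, -0.009, -160.077], 'force': [-0.714, 0.39, 0.392], 'moment': [-0.042, 0.003, -0.011], 'opening': 0.088}
top [[495.6, 0.0, 326.0], [0.0, 495.6, 242.3], [0.0, 0.0, 1.0]] [[-0.025, -0.99, 0.138, 0.448], [-1.0, 0.025, -0.002, -0.037], [-0.001, -0.138, -0.99, 0.97], [0.0, 0.0, 0.0, 1.0]]
scene [[482.7, 0.0, 324.0], [0.0, 482.7, 236.8], [0.0, 0.0, 1.0]] [[-0.105, 0.683, -0.723, 1.314], [0.994, 0.082, -0.067, 0.021], [0.013, -0.726, -0.688, 0.835], [0.0, 0.0, 0.0, 1.0]]
```

View pics/top1.png

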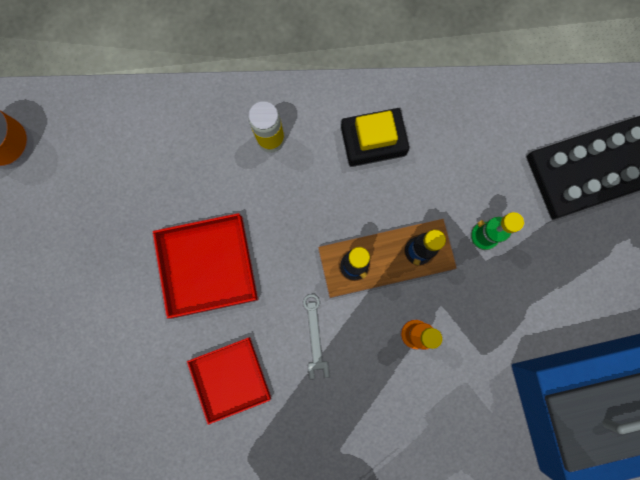

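View pics/scene1.png

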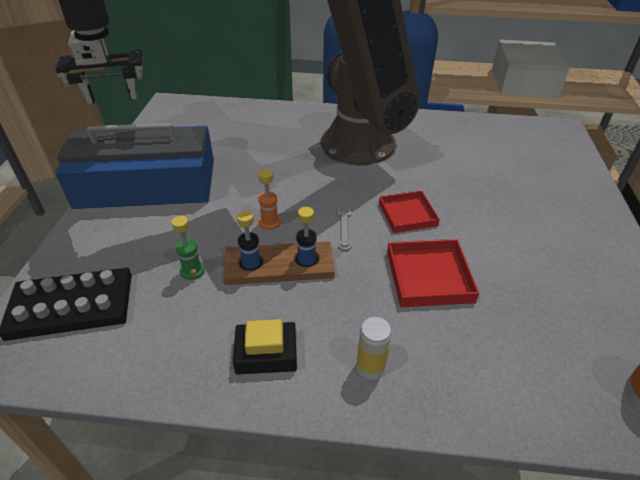

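The top view shows two blue pumps in the wooden holder, with knobs at (359,258) and (434,240). The look-alikes are a green pump at (497,228) and an orange one at (422,335), both outside the holder. The red trays are a large one at (205,266) and a small one at (230,380); the larger one is meant. I'll triangulate these and confirm in a crop.

```bash
cat > h.py <<'E'
import numpy as np,cv2
def ray(s,u,v):
    d=s["cam_to_world"][:3,:3]@np.linalg.solve(s["K"],[u,v,1.]);return s["cam_to_world"][:3,3],d
def at(s,u,v,z):
    c,d=ray(s,u,v);return c+d*(z-c[2])/d[2]
def proj(s,p):
    T=np.linalg.inv(s["cam_to_world"]);q=s["K"]@(T[:3,:3]@np.asarray(p)+T[:3,3]);return q[:2]/q[2]
def tri(r1,r2):
    (a,d),(b,e)=r1,r2;A=np.c_[d,-e];x=np.linalg.lstsq(A,b-a,rcond=None)[0]
    p,q=a+d*x[0],b+e*x[1];return (p+q)/2,np.linalg.norm(p-q)
def yellow(img,box):
    x0,y0,x1,y1=box;h=cv2.cvtColor(img[y0:y1,x0:x1],cv2.COLOR_RGB2HSV)
    m=cv2.inRange(h,(22,150,90),(34,255,255));n,l,st,c=cv2.connectedComponentsWithStats(m)
    i=1+np.argmax(st[1:,4]);return c[i]+[x0,y0],st[i]
E
python3 - <<'E'
from h import *
np.set_printoptions(precision=4,suppress=True)
t=dict(np.load("top.npz"));s=dict(np.load("scene.npz"))
for n,bt,bs in(("L",(340,240,380,275),(292,203,322,225)),("R",(415,225,452,258),(232,208,260,230))):
    a,sa=yellow(t["img"],bt);b,sb=yellow(s["img"],bs)
    print(n,a,sa,b,sb,*tri(ray(t,*a),ray(s,*b)),at(t,*a,.158))
h=cv2.cvtColor(t["img"],cv2.COLOR_RGB2HSV)
m=cv2.inRange(h,(0,150,60),(6,255,255))|cv2.inRange(h,(174,150,60),(180,255,255))
m[:, 300:]=0;m[330:]=0
c=max(cv2.findContours(m,0,2)[0],key=cv2.contourArea)
r=cv2.boxPoints(cv2.minAreaRect(c));P=np.array([at(t,*q,.035)for q in r]);print("tray",P.mean(0),P[:,:2].tolist())
m=cv2.inRange(h,(5,70,50),(20,230,255));m[:,:310]=0;m[:,460:]=0;m[:210]=0;m[302:]=0
m=cv2.morphologyEx(m,cv2.MORPH_OPEN,np.ones((3,3)))
c=np.vstack(cv2.findContours(m,0,2)[0]);r=cv2.boxPoints(cv2.minAreaRect(c));P=np.array([at(t,*q,.022)for q in r])
print("holder",r.tolist(),P.mean(0),P[:,:2].tolist())
cv2.imwrite("pics/crop.png",cv2.resize(t["img"][190:430,140:540,::-1],None,fx=2,fy=2,interpolation=2))
E
```

```text
L [358.8986 256.9973] [  9   7  21  21 365] [305.5294 214.4011] [  6   4  15  16 187] [ 0.5349 -0.0921  0.1557] 7.640313834216774e-05 [ 0.5347 -0.0919  0.158 ]
R [434.7875 239.2521] [  9   4  22  21 353] [244.9724 218.7514] [  6   4  15  15 181] [ 0.5617 -0.2191  0.1533] 0.0007280043639751512 [ 0.561  -0.2184  0.158 ]
tray [0.5405 0.1941 0.035 ] [[0.6087264771233662, 0.2985912313002583], [0.6398482927929852, 0.12428538035227656], [0.4715895417113639, 0.091588493435955], [0.4420189091390681, 0.26184003328656286]]
holder [[317.48431396484375, 246.40225219726562], [444.4844970703125, 217.22653198242188], [456.24737548828125, 268.4296569824219], [329.2471923828125, 297.6053771972656]] [ 0.5476 -0.1553  0.022 ] [[0.5718071474319235, -0.021968991362277125], [0.6228175479214325, -0.2700880583620456], [0.5225955283471962, -0.2868536394315833], [0.4730800044981908, -0.04212380782002152]]
```

View pics/crop.png

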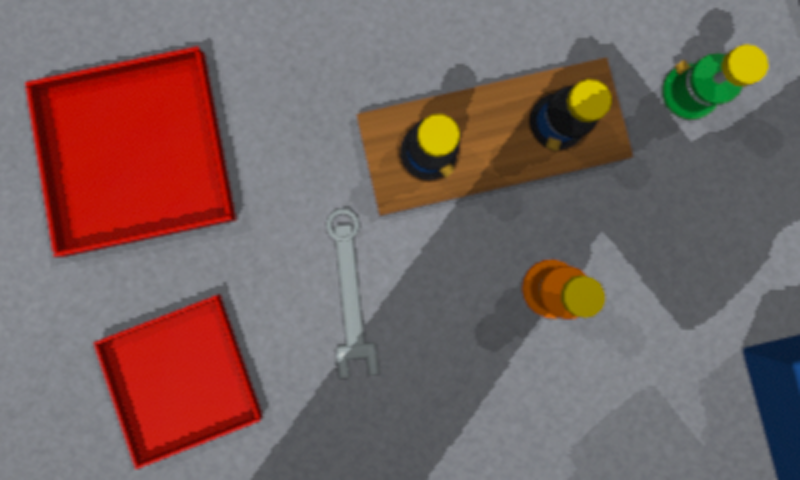

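The crop confirms it. The blue pumps stand in the holder, so they are the ones meant; green and orange are not. The larger red tray, at crop (130,150), is the target. Positions: L knob (0.535,-0.092), R knob (0.561,-0.219), tray centre (0.5405,0.194). The holder fit agrees with the knobs. I'm going to R first, fingers closed.

>>> jog_arm:
  motion:
    - {"offset":[0,0,-20],"roll":0,"hand":0}
    - {"offset":[-20,12,-30],"roll":0,"hand":0}
    - {"offset":[-50,31,-30],"roll":0,"hand":0}
    - {"offset":[-80,49,-30],"roll":0,"hand":0}
    - {"offset":[-112,69,-30],"roll":0,"hand":0}
    - {"offset":[-144,88,-30],"roll":0,"hand":0}
    - {"offset":[-176,108,-30],"roll":0,"hand":0}
    - {"offset":[-208,127,-30],"roll":0,"hand":0}
    - {"offset":[-240,147,-30],"roll":0,"hand":0}
    - {"offset":[-272,167,-30],"roll":0,"hand":0}
    - {"offset":[-304,186,-30],"roll":0,"hand":0}
    - {"offset":[-336,206,-30],"roll":0,"hand":0}
    - {"offset":[-368,225,-30],"roll":0,"hand":0}
    - {"offset":[-400,245,-30],"roll":0,"hand":0}
    - {"offset":[-425,260,-25],"roll":0,"hand":0}
    - {"offset":[-443,271,-15],"roll":0,"hand":0}
    - {"offset":[-453,277,0],"roll":0,"hand":0}
    - {"offset":[-453,277,15],"roll":0,"hand":0}
    - {"offset":[-453,277,25],"roll":0,"hand":0}
    - {"offset":[-453,277,25],"roll":0,"hand":0}

```text
clock: 1.77
tool_pos: [0.56, -0.2192, 0.1839]
orientation: [179.9, -0.2, -160.1]
force: [-0.2, -0.6, -0.7]
opening: 0.0005
```

>>> jog_arm:
  motion:
    - {"offset":[0,0,0],"roll":0,"hand":0}
    - {"offset":[0,0,0],"roll":0,"hand":0}
    - {"offset":[0,0,0],"roll":0,"hand":0}

```text
clock: 2.02
tool_pos: [0.5618, -0.2204, 0.1878]
orientation: [-179.9, 0.1, -160.1]
force: [-0.1, 0.0, 0.5]
opening: 0.0006
```

```bash
python3 - <<'E'
from plant import ctrl,cams,order
import cv2,numpy as np
o=ctrl.get_obs();print({k:np.round(v,4).tolist() for k,v in o.items()})
s=cams.snapshot("wrist");cv2.imwrite("pics/w1.png",s["img"][...,::-1])
print(np.round(s["K"],1).tolist(),np.round(s["T_tool_cam"],3).tolist())
E
```

```text
{'clock': 2.0167, 'joint_pos': [-2.8759, 14.7503, -10.7872, 0.0177, -64.3653, -67.2419], 'qvel': [0.0159, -0.071, -0.1578, -0.093, 0.1498, 0.0332], 'tau': [0.0935, -48.5107, 27.8615, 6.6622, -0.0644, 0.0013], 'tool_pos': [0.5618, -0.2204, 0.1878], 'orientation': [-179.9477, 0.0834, -160.1101], 'force': [-0.0641, 0.035, 0.4862], 'moment': [-0.012, 0.0067, 0.0009], 'opening': 0.0006}
[[371.6, 0.0, 314.3], [0.0, 371.6, 244.6], [0.0, 0.0, 1.0]] [[-0.0, -0.968, -0.251, 0.067], [1.0, -0.0, -0.001, -0.0], [0.001, -0.251, 0.968, -0.173], [0.0, 0.0, 0.0, 1.0]]
```

View pics/w1.png

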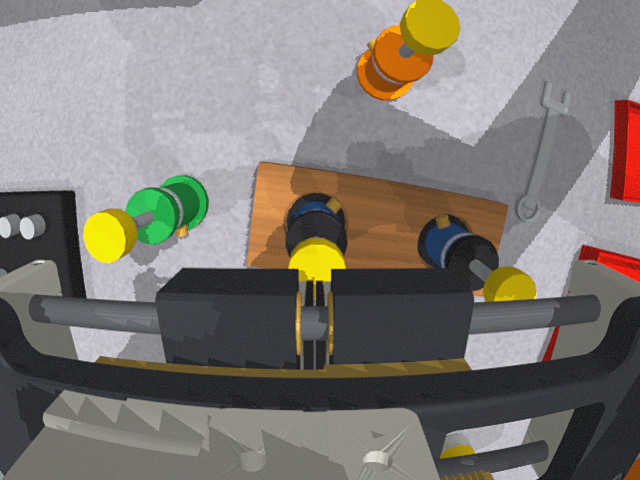

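The wrist view shows the R knob at about (317,260), right under the closed fingertips and centred. Now a slow press.

>>> jog_arm:
  motion:
    - {"offset":[0,0,4],"roll":0,"hand":0}
    - {"offset":[0,0,8],"roll":0,"hand":0}
    - {"offset":[0,0,10],"roll":0,"hand":0}
    - {"offset":[0,0,12],"roll":0,"hand":0}
    - {"offset":[0,0,14],"roll":0,"hand":0}
    - {"offset":[0,0,16],"roll":0,"hand":0}
    - {"offset":[0,0,18],"roll":0,"hand":0}
    - {"offset":[0,0,20],"roll":0,"hand":0}
    - {"offset":[0,0,20],"roll":0,"hand":0}

```text
clock: 2.82
tool_pos: [0.5613, -0.2197, 0.1661]
orientation: [180.0, -0.0, -160.1]
force: [-0.5, -0.7, -0.0]
opening: 0.0004
```

>>> jog_arm:
  motion:
    - {"offset":[0,0,1],"roll":0,"hand":0}
    - {"offset":[0,0,2],"roll":0,"hand":0}
    - {"offset":[0,0,2],"roll":0,"hand":0}

```text
clock: 3.07
tool_pos: [0.5614, -0.2197, 0.1645]
orientation: [180.0, -0.0, -160.1]
force: [-0.4, -0.5, 0.3]
opening: 0.0002
```

```bash
python3 - <<'E'
from plant import ctrl,cams,order
import cv2,numpy as np
w=cams.snapshot("wrist")["img"];s=cams.snapshot("scene")["img"]
o=ctrl.get_obs();print(o["force"],o["tool_pos"])
a=cv2.resize(w[150:390,200:520],(400,300));b=cv2.resize(s[130:310,150:390],(400,300))
cv2.imwrite("pics/c2.png",np.hstack([a,b])[...,::-1])
E
```

```text
[-0.12409752  0.01914222  0.1070354 ] [ 0.56149867 -0.21977208  0.16468924]
```

View pics/c2.png

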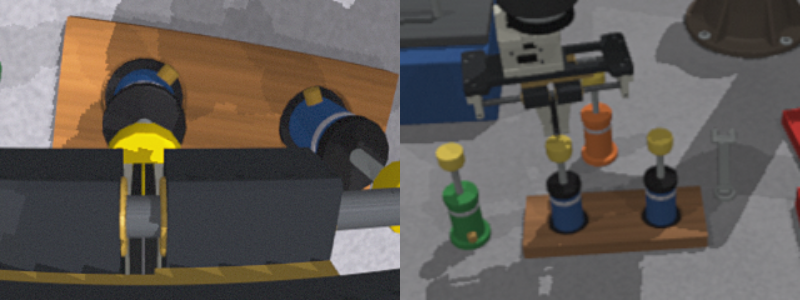

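The crops show the finger at or just behind the knob (R knob at scene ≈(245,219)), but no force. I'll overlay projections of the TCP and tip for a closer look.

```bash
python3 - <<'E'
from plant import ctrl,cams,order
from h import *
s=cams.snapshot("scene");t=cams.snapshot("top");p=ctrl.get_obs()["tool_pos"]
out=[]
for v in(s,t):
    tip=proj(v,p-[0,0,.011]);x,y=np.round(tip).astype(int)
    print(tip,proj(v,p))
    out.append(cv2.resize(v["img"][y-30:y+30,x-40:x+40],(400,300),interpolation=cv2.INTER_CUBIC))
for n,bs in(("R",(225,205,265,235)),("L",(285,200,325,228))):
    print(n,yellow(s["img"],bs))
cv2.imwrite("pics/c3.png",np.hstack(out)[...,::-1])
E
```

```text
[244.48130589 218.49709133] [243.96178804 214.58798939]
[435.03596143 239.30891749] [436.48701333 238.34561204]
R (array([244.93333333, 218.68888889]), array([ 13,   7,  15,  15, 180], dtype=int32))
L (array([305.50295858, 214.58579882]), array([ 14,   8,  14,  15, 169], dtype=int32))
```

View pics/c3.png

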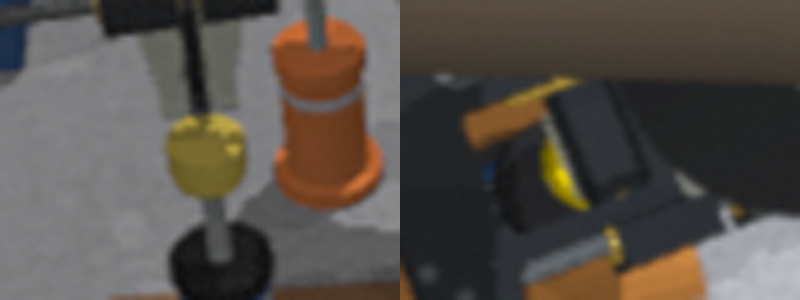

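The fingers end above the knob at scene crop (200,113), while I predicted the tip at (200,150). The closed fingertips are therefore still about 10 mm clear of the knob and centred on it. I'll keep descending in small monitored steps.

>>> jog_arm:
  motion:
    - {"offset":[0,0,2],"roll":0,"hand":0}
    - {"offset":[0,0,4],"roll":0,"hand":0}
    - {"offset":[0,0,4],"roll":0,"hand":0}

```text
clock: 3.52
tool_pos: [0.5612, -0.2197, 0.1601]
orientation: [180.0, -0.0, -160.1]
force: [-0.0, 0.4, 0.1]
opening: 0.0004
```

>>> jog_arm:
  motion:
    - {"offset":[0,0,1],"roll":0,"hand":0}
    - {"offset":[0,0,3],"roll":0,"hand":0}
    - {"offset":[0,0,3],"roll":0,"hand":0}

```text
clock: 3.77
tool_pos: [0.5613, -0.2197, 0.1572]
orientation: [180.0, -0.0, -160.1]
force: [-0.0, -0.3, -0.7]
opening: 0.0004
```

>>> jog_arm:
  motion:
    - {"offset":[0,0,1],"roll":0,"hand":0}
    - {"offset":[0,0,3],"roll":0,"hand":0}
    - {"offset":[0,0,3],"roll":0,"hand":0}

```text
clock: 4.02
tool_pos: [0.5613, -0.2197, 0.1542]
orientation: [180.0, -0.0, -160.1]
force: [0.5, -0.6, 1.0]
opening: 0.0002
```

```bash
python3 - <<'E'
from plant import ctrl,cams,order
from h import *
s=cams.snapshot("scene");w=cams.snapshot("wrist");o=ctrl.get_obs();print(o["tool_pos"],o["force"])
print(yellow(s["img"],(225,200,265,240)))
a=cv2.resize(s["img"][190:250,205:285],(400,300),interpolation=cv2.INTER_CUBIC)
b=cv2.resize(w["img"][225:345,235:395],(400,300),interpolation=cv2.INTER_CUBIC)
cv2.imwrite("pics/c4.png",np.hstack([a,b])[...,::-1])
E
```

```text
[ 0.56142134 -0.21975724  0.15454818] [-0.5777846   0.35977048 -0.45917452]
(array([245.29710145, 220.26811594]), array([ 13,  15,  15,  12, 138], dtype=int32))
```

View pics/c4.png

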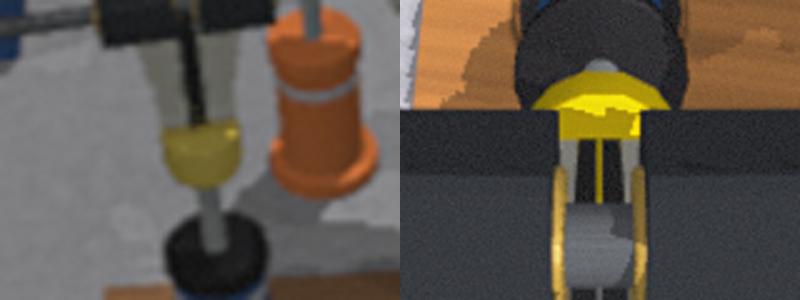

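The finger ends now overlap the top of the knob in the scene view at about (245,216). The knob's lower edge is still at row 227, so it hasn't moved and contact is close. I'll continue in small steps.

>>> jog_arm:
  motion:
    - {"offset":[0,0,1],"roll":0,"hand":0}
    - {"offset":[0,0,2],"roll":0,"hand":0}
    - {"offset":[0,0,2],"roll":0,"hand":0}

```text
clock: 4.37
tool_pos: [0.5614, -0.2197, 0.1524]
orientation: [180.0, -0.0, -160.1]
force: [-0.7, 0.2, 0.7]
opening: 0.0004
```

>>> jog_arm:
  motion:
    - {"offset":[0,0,1],"roll":0,"hand":0}
    - {"offset":[0,0,2],"roll":0,"hand":0}
    - {"offset":[0,0,2],"roll":0,"hand":0}

```text
clock: 4.62
tool_pos: [0.5614, -0.2197, 0.1504]
orientation: [180.0, -0.0, -160.1]
force: [0.9, 0.3, 0.6]
opening: 0.0006
```

>>> jog_arm:
  motion:
    - {"offset":[0,0,1],"roll":0,"hand":0}
    - {"offset":[0,0,2],"roll":0,"hand":0}
    - {"offset":[0,0,2],"roll":0,"hand":0}

```text
clock: 4.87
tool_pos: [0.5613, -0.2197, 0.1484]
orientation: [180.0, -0.0, -160.1]
force: [0.4, -0.2, -0.9]
opening: 0.0005
```

```bash
python3 - <<'E'
from plant import ctrl,cams,order
from h import *
s=cams.snapshot("scene");o=ctrl.get_obs();print(o["tool_pos"],o["force"])
print(yellow(s["img"],(225,200,265,240)))
E
```

```text
[ 0.56142652 -0.21975146  0.14852594] [-0.23324877 -0.21702672  0.99055852]
(array([245.49074074, 221.34259259]), array([ 13,  17,  15,  10, 108], dtype=int32))
```

Still no force, although the finger increasingly covers the knob. I'll overlay the nominal knob and TCP geometry on an enlarged scene view to settle the discrepancy.

```bash
python3 - <<'E'
from plant import ctrl,cams,order
from h import *
s=cams.snapshot("scene");t=cams.snapshot("top");p=ctrl.get_obs()["tool_pos"]
out=[]
for v,(x,y) in((s,(245,212)),(t,(436,238))):
    k=10;x0,y0=x-20,y-30
    im=cv2.resize(v["img"][y0:y0+60,x0:x0+40],None,fx=k,fy=k,interpolation=cv2.INTER_CUBIC).copy()
    f=lambda q:tuple(int(i) for i in (proj(v,q)-[x0,y0]+.5)*k)
    for z,c in((.163,(255,0,0)),(.141,(0,0,255))):
        for a in np.arange(0,6.28,.2): cv2.circle(im,f([.5617+.017*np.cos(a),-.2193+.017*np.sin(a),z]),2,c,-1)
    for d,c in((0,(0,255,255)),(-.011,(255,0,255)),(.008,(0,255,0))): cv2.drawMarker(im,f(p+[0,0,d]),c,0,14,2)
    out.append(im)
cv2.imwrite("pics/c5.png",np.hstack(out)[...,::-1])
E
```

```text
(no output)
```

View pics/c5.png

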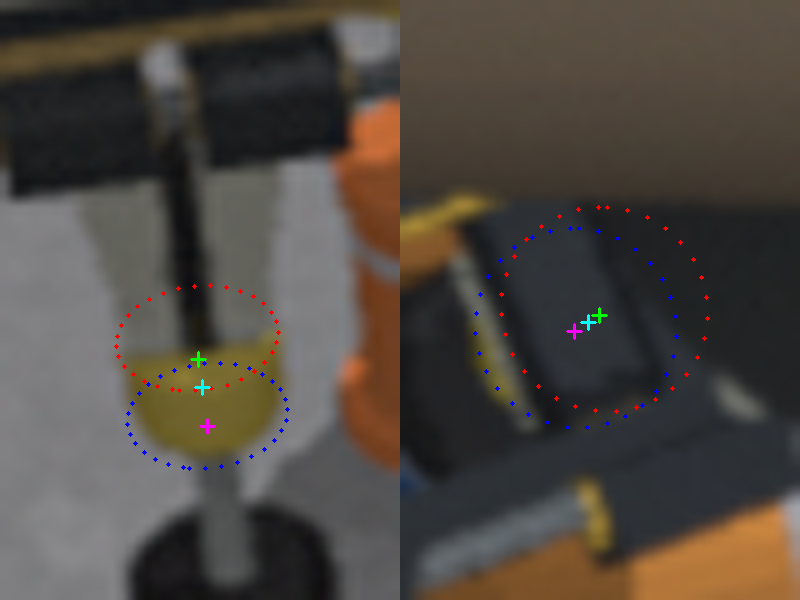

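The nominal knob outline fits the image. The visible finger front edge at row ≈217 puts the real fingertip at z≈0.167, about 19 mm behind the reported TCP rather than 11 mm ahead. So the fingertips are still 3–4 mm above the knob, and I'll keep going gently.

>>> jog_arm:
  motion:
    - {"offset":[0,0,1],"roll":0,"hand":0}
    - {"offset":[0,0,2],"roll":0,"hand":0}
    - {"offset":[0,0,2],"roll":0,"hand":0}

```text
clock: 5.27
tool_pos: [0.5615, -0.2198, 0.1465]
orientation: [180.0, -0.0, -160.1]
force: [0.6, -0.7, 0.0]
opening: 0.0003
```

>>> jog_arm:
  motion:
    - {"offset":[0,0,1],"roll":0,"hand":0}
    - {"offset":[0,0,2],"roll":0,"hand":0}
    - {"offset":[0,0,2],"roll":0,"hand":0}

```text
clock: 5.52
tool_pos: [0.5617, -0.2199, 0.1451]
orientation: [-180.0, 0.0, -160.1]
force: [-0.6, -0.3, 4.4]
opening: 0.0009
```

>>> jog_arm:
  motion:
    - {"offset":[0,0,1],"roll":0,"hand":0}
    - {"offset":[0,0,2],"roll":0,"hand":0}
    - {"offset":[0,0,2],"roll":0,"hand":0}

```text
clock: 5.77
tool_pos: [0.5619, -0.22, 0.1435]
orientation: [-180.0, 0.0, -160.1]
force: [-1.3, 1.1, 7.4]
opening: 0.0005
```

Contact at TCP z≈0.1466. Continuing the push.

>>> jog_arm:
  motion:
    - {"offset":[0,0,1],"roll":0,"hand":0}
    - {"offset":[0,0,2],"roll":0,"hand":0}
    - {"offset":[0,0,2],"roll":0,"hand":0}

```text
clock: 6.02
tool_pos: [0.562, -0.22, 0.1417]
orientation: [-179.9, 0.1, -160.1]
force: [-2.1, 0.8, 8.3]
opening: 0.0004
```

>>> jog_arm:
  motion:
    - {"offset":[0,0,1],"roll":0,"hand":0}
    - {"offset":[0,0,2],"roll":0,"hand":0}
    - {"offset":[0,0,2],"roll":0,"hand":0}

```text
clock: 6.27
tool_pos: [0.5621, -0.2201, 0.14]
orientation: [-179.9, 0.1, -160.0]
force: [-1.8, 1.4, 9.4]
opening: 0.0003
```

>>> jog_arm:
  motion:
    - {"offset":[0,0,1],"roll":0,"hand":0}
    - {"offset":[0,0,2],"roll":0,"hand":0}
    - {"offset":[0,0,2],"roll":0,"hand":0}

```text
clock: 6.52
tool_pos: [0.5622, -0.2201, 0.1382]
orientation: [-179.9, 0.1, -160.0]
force: [-2.1, 1.3, 10.5]
opening: 0.0002
```

The force climbs about 0.65 N/mm, matching 0.9 N/mm in series with the cushion, so R is the blocked pump. Leaning to about 12 N, then backing off.

>>> jog_arm:
  motion:
    - {"offset":[0,0,1],"roll":0,"hand":0}
    - {"offset":[0,0,2.5],"roll":0,"hand":0}
    - {"offset":[0,0,2.5],"roll":0,"hand":0}
    - {"offset":[0,0,2.5],"roll":0,"hand":0}

```text
clock: 6.85
tool_pos: [0.5624, -0.2202, 0.136]
orientation: [-179.9, 0.1, -160.0]
force: [-2.3, 2.5, 11.6]
opening: 0.0004
```

>>> jog_arm:
  motion:
    - {"offset":[0,0,0.7],"roll":0,"hand":0}
    - {"offset":[0,0,0.7],"roll":0,"hand":0}
    - {"offset":[0,0,0.7],"roll":0,"hand":0}

```text
clock: 7.1
tool_pos: [0.5625, -0.2202, 0.1355]
orientation: [-179.9, 0.1, -160.0]
force: [-1.8, 1.7, 12.0]
opening: 0.0004
```

12.0 N reached. Backing off and going to the L pump.

>>> jog_arm:
  motion:
    - {"offset":[0,0,-3],"roll":0,"hand":0}
    - {"offset":[0,0,-6],"roll":0,"hand":0}
    - {"offset":[0,0,-10],"roll":0,"hand":0}
    - {"offset":[0,0,-16],"roll":0,"hand":0}
    - {"offset":[0,0,-26],"roll":0,"hand":0}
    - {"offset":[0,0,-38],"roll":0,"hand":0}
    - {"offset":[-3,20,-38],"roll":0,"hand":0}
    - {"offset":[-6,45,-38],"roll":0,"hand":0}
    - {"offset":[-10,70,-38],"roll":0,"hand":0}
    - {"offset":[-14,95,-38],"roll":0,"hand":0}
    - {"offset":[-17,115,-38],"roll":0,"hand":0}
    - {"offset":[-19,129,-36],"roll":0,"hand":0}
    - {"offset":[-19,129,-30],"roll":0,"hand":0}
    - {"offset":[-19,129,-24],"roll":0,"hand":0}
    - {"offset":[-19,129,-20],"roll":0,"hand":0}
    - {"offset":[-19,129,-18],"roll":0,"hand":0}
    - {"offset":[-19,129,-18],"roll":0,"hand":0}

```text
clock: 8.52
tool_pos: [0.535, -0.0928, 0.1506]
orientation: [180.0, -0.1, -160.1]
force: [-0.6, 0.6, 0.3]
opening: 0.0004
```

>>> jog_arm:
  motion:
    - {"offset":[0,0,2],"roll":0,"hand":0}
    - {"offset":[0,0,4],"roll":0,"hand":0}
    - {"offset":[0,0,6],"roll":0,"hand":0}
    - {"offset":[0,0,6],"roll":0,"hand":0}

```text
clock: 8.85
tool_pos: [0.5357, -0.0924, 0.1457]
orientation: [-180.0, 0.0, -160.1]
force: [-0.8, -0.8, 5.4]
opening: 0.0004
```

>>> jog_arm:
  motion:
    - {"offset":[0,0,1],"roll":0,"hand":0}
    - {"offset":[0,0,2],"roll":0,"hand":0}
    - {"offset":[0,0,3],"roll":0,"hand":0}
    - {"offset":[0,0,3],"roll":0,"hand":0}

```text
clock: 9.18
tool_pos: [0.5358, -0.0922, 0.1429]
orientation: [-180.0, 0.0, -160.1]
force: [0.5, -1.8, 5.5]
opening: 0.0002
```

>>> jog_arm:
  motion:
    - {"offset":[0,0,1],"roll":0,"hand":0}
    - {"offset":[0,0,2],"roll":0,"hand":0}
    - {"offset":[0,0,3],"roll":0,"hand":0}
    - {"offset":[0,0,4],"roll":0,"hand":0}

```text
clock: 9.52
tool_pos: [0.5358, -0.0922, 0.1389]
orientation: [-180.0, 0.0, -160.1]
force: [-0.5, -1.4, 5.5]
opening: 0.0002
```

A flat 5.5 N, so L is the free pump. Pushing it home steadily.

>>> jog_arm:
  motion:
    - {"offset":[0,0,2],"roll":0,"hand":0}
    - {"offset":[0,0,4],"roll":0,"hand":0}
    - {"offset":[0,0,6],"roll":0,"hand":0}
    - {"offset":[0,0,8],"roll":0,"hand":0}
    - {"offset":[0,0,10],"roll":0,"hand":0}
    - {"offset":[0,0,12],"roll":0,"hand":0}
    - {"offset":[0,0,14],"roll":0,"hand":0}
    - {"offset":[0,0,16],"roll":0,"hand":0}
    - {"offset":[0,0,18],"roll":0,"hand":0}
    - {"offset":[0,0,20],"roll":0,"hand":0}
    - {"offset":[0,0,22],"roll":0,"hand":0}
    - {"offset":[0,0,24],"roll":0,"hand":0}
    - {"offset":[0,0,24],"roll":0,"hand":0}

```text
clock: 10.6
tool_pos: [0.5356, -0.0922, 0.1146]
orientation: [-180.0, 0.0, -160.1]
force: [0.0, -1.8, 3.9]
opening: 0.0001
```

>>> jog_arm:
  motion:
    - {"offset":[0,0,1],"roll":0,"hand":0}
    - {"offset":[0,0,2],"roll":0,"hand":0}
    - {"offset":[0,0,2],"roll":0,"hand":0}

```text
clock: 10.85
tool_pos: [0.5356, -0.0921, 0.1127]
orientation: [-180.0, 0.0, -160.1]
force: [0.3, -1.9, 6.0]
opening: 0.0005
```

>>> jog_arm:
  motion:
    - {"offset":[0,0,1],"roll":0,"hand":0}
    - {"offset":[0,0,2],"roll":0,"hand":0}
    - {"offset":[0,0,2],"roll":0,"hand":0}

```text
clock: 11.1
tool_pos: [0.5356, -0.0921, 0.1107]
orientation: [-180.0, 0.0, -160.1]
force: [1.0, -1.7, 4.9]
opening: 0.0008
```

>>> jog_arm:
  motion:
    - {"offset":[0,0,1],"roll":0,"hand":0}
    - {"offset":[0,0,2],"roll":0,"hand":0}
    - {"offset":[0,0,2],"roll":0,"hand":0}

```text
clock: 11.35
tool_pos: [0.5356, -0.0921, 0.1086]
orientation: [-180.0, 0.0, -160.1]
force: [-0.1, -1.6, 5.5]
opening: 0.0003
```

>>> jog_arm:
  motion:
    - {"offset":[0,0,1],"roll":0,"hand":0}
    - {"offset":[0,0,2],"roll":0,"hand":0}
    - {"offset":[0,0,2],"roll":0,"hand":0}

```text
clock: 11.6
tool_pos: [0.5358, -0.0922, 0.1071]
orientation: [-180.0, 0.0, -160.1]
force: [-1.2, -3.0, 9.9]
opening: 0.0004
```

Stop reached: the force rose to 9.9 N after about 40 mm of travel, so it's fully home. Retreating, opening, and moving above the R pump.

>>> jog_arm:
  motion:
    - {"offset":[0,0,0.3],"roll":0,"hand":0}
    - {"offset":[0,0,-3],"roll":0,"hand":0}
    - {"offset":[0,0,-10],"roll":0,"hand":0}
    - {"offset":[0,0,-25],"roll":0,"hand":0}
    - {"offset":[0,0,-45],"roll":0,"hand":0}
    - {"offset":[0,0,-65],"roll":0,"hand":70}
    - {"offset":[0,0,-80],"roll":0,"hand":70}
    - {"offset":[3,-20,-85],"roll":0,"hand":70}
    - {"offset":[6,-45,-85],"roll":0,"hand":70}
    - {"offset":[10,-70,-85],"roll":0,"hand":70}
    - {"offset":[14,-95,-85],"roll":0,"hand":70}
    - {"offset":[17,-115,-85],"roll":0,"hand":70}
    - {"offset":[19,-129,-80],"roll":0,"hand":70}
    - {"offset":[19,-129,-75],"roll":0,"hand":70}
    - {"offset":[19,-129,-70],"roll":0,"hand":70}
    - {"offset":[19,-129,-70],"roll":0,"hand":70}

```text
clock: 12.93
tool_pos: [0.5604, -0.219, 0.1746]
orientation: [179.9, -0.1, -160.1]
force: [-0.3, -0.2, -0.5]
opening: 0.0673
```

```bash
python3 - <<'E'
from plant import ctrl,cams,order
from h import *
o=ctrl.get_obs();p=o["tool_pos"];print(p,o["force"],o["opening"]);s=cams.snapshot("scene");w=cams.snapshot("wrist")["img"]
k=5;x0,y0=205,150
im=cv2.resize(s["img"][y0:y0+100,x0:x0+130],None,fx=4,fy=4,interpolation=cv2.INTER_CUBIC).copy()
for d,c in((0,(0,255,255)),(-.011,(255,0,255)),(.016,(0,255,0))):
    cv2.drawMarker(im,tuple(int(i) for i in (proj(s,p+[0,0,d])-[x0,y0]+.5)*4),c,0,10,1)
b=cv2.resize(w,(280,210));b=np.vstack([b,np.zeros((190,280,3),np.uint8)])
cv2.imwrite("pics/c6.png",np.hstack([im,b])[...,::-1])
E
```

```text
[ 0.56036302 -0.21898347  0.17460626] [-0.29302688 -0.24242459 -0.49773008] 0.06731490831808755
```

View pics/c6.png

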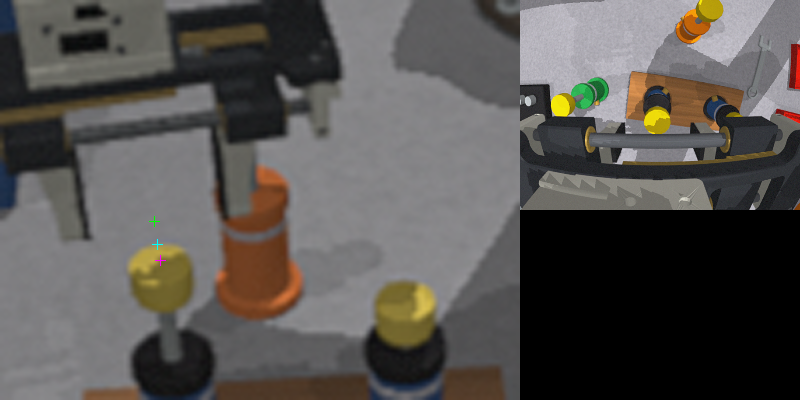

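The L plunger is down, with its knob near the collar at crop (405,315). The open fingertips sit about 14–16 mm above the reported TCP (green mark), confirming the offset. The knob is centred between the fingers. Descending to TCP z≈0.119 and gripping.

>>> jog_arm:
  motion:
    - {"offset":[0,0,8],"roll":0,"hand":70}
    - {"offset":[0,0,18],"roll":0,"hand":70}
    - {"offset":[0,0,28],"roll":0,"hand":70}
    - {"offset":[0,0,38],"roll":0,"hand":70}
    - {"offset":[0,0,47],"roll":0,"hand":70}
    - {"offset":[0,0,53],"roll":0,"hand":70}
    - {"offset":[0,0,56],"roll":0,"hand":70}
    - {"offset":[0,0,56],"roll":0,"hand":70}

```text
clock: 13.7
tool_pos: [0.561, -0.2198, 0.1194]
orientation: [180.0, -0.1, -160.1]
force: [0.5, -0.4, 0.1]
opening: 0.0701
```

>>> jog_arm:
  motion:
    - {"offset":[0,0,0],"roll":0,"hand":20}
    - {"offset":[0,0,0],"roll":0,"hand":20}
    - {"offset":[0,0,0],"roll":0,"hand":20}
    - {"offset":[0,0,0],"roll":0,"hand":20}
    - {"offset":[0,0,0],"roll":0,"hand":20}
    - {"offset":[0,0,0],"roll":0,"hand":20}
    - {"offset":[0,0,0],"roll":0,"hand":20}
    - {"offset":[0,0,0],"roll":0,"hand":20}

```text
clock: 14.37
tool_pos: [0.5615, -0.2197, 0.1206]
orientation: [180.0, 0.0, -160.1]
force: [-0.3, 0.2, 1.4]
opening: 0.0329
```

>>> jog_arm:
  motion:
    - {"offset":[0,0,-2],"roll":0,"hand":20}
    - {"offset":[0,0,-5],"roll":0,"hand":20}
    - {"offset":[0,0,-9],"roll":0,"hand":20}
    - {"offset":[0,0,-14],"roll":0,"hand":20}
    - {"offset":[0,0,-20],"roll":0,"hand":20}
    - {"offset":[0,0,-28],"roll":0,"hand":20}
    - {"offset":[0,0,-38],"roll":0,"hand":20}
    - {"offset":[0,0,-50],"roll":0,"hand":20}
    - {"offset":[0,0,-64],"roll":0,"hand":20}
    - {"offset":[0,0,-80],"roll":0,"hand":20}
    - {"offset":[0,0,-96],"roll":0,"hand":20}
    - {"offset":[0,0,-112],"roll":0,"hand":20}
    - {"offset":[0,0,-128],"roll":0,"hand":20}
    - {"offset":[0,0,-142],"roll":0,"hand":20}
    - {"offset":[0,0,-152],"roll":0,"hand":20}
    - {"offset":[0,0,-156],"roll":0,"hand":20}
    - {"offset":[0,0,-156],"roll":0,"hand":20}

```text
clock: 15.78
tool_pos: [0.5619, -0.2198, 0.2778]
orientation: [-180.0, 0.1, -160.1]
force: [-0.4, -0.2, -3.7]
opening: 0.0327
```

```bash
python3 - <<'E'
from plant import ctrl,cams,order
from h import *
o=ctrl.get_obs();p=o["tool_pos"];print(p,o["orientation"],o["force"],o["moment"],o["opening"])
a=np.radians(o["orientation"][2]);d=np.array([.5405,.194])-p[:2]
print("tool dx,dy",d@[np.cos(a),np.sin(a)],d@[np.sin(a),-np.cos(a)])
s=cams.snapshot("scene");cv2.imwrite("pics/c7.png",cv2.resize(s["img"][110:320,150:430],None,fx=2,fy=2)[...,::-1])
E
```

```text
[ 0.56187334 -0.21982192  0.27777798] [-1.79950017e+02  1.05195383e-01 -1.60072218e+02] [-0.44882601 -0.18231615 -3.67743539] [-0.05721115 -0.04872956  0.02683699] 0.03265604792544963
tool dx,dy -0.1209516064151542 0.396328283222735
```

View pics/c7.png

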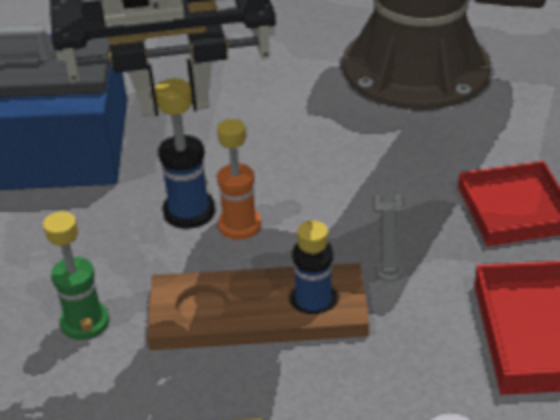

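The blocked pump is held upright, foot clear, at crop (180,150), and the free pump stays in its well with the plunger down. Carrying to the tray centre.

>>> jog_arm:
  motion:
    - {"offset":[-2,6,0],"roll":0,"hand":20}
    - {"offset":[-6,18,0],"roll":0,"hand":20}
    - {"offset":[-12,38,0],"roll":0,"hand":20}
    - {"offset":[-20,64,0],"roll":0,"hand":20}
    - {"offset":[-28,92,0],"roll":0,"hand":20}
    - {"offset":[-37,120,0],"roll":0,"hand":20}
    - {"offset":[-45,148,0],"roll":0,"hand":20}
    - {"offset":[-54,176,0],"roll":0,"hand":20}
    - {"offset":[-62,204,0],"roll":0,"hand":20}
    - {"offset":[-71,232,0],"roll":0,"hand":20}
    - {"offset":[-79,260,0],"roll":0,"hand":20}
    - {"offset":[-88,288,0],"roll":0,"hand":20}
    - {"offset":[-96,314,0],"roll":0,"hand":20}
    - {"offset":[-104,340,0],"roll":0,"hand":20}
    - {"offset":[-111,362,0],"roll":0,"hand":20}
    - {"offset":[-116,380,0],"roll":0,"hand":20}
    - {"offset":[-120,392,0],"roll":0,"hand":20}
    - {"offset":[-121,396,0],"roll":0,"hand":20}
    - {"offset":[-121,396,0],"roll":0,"hand":20}
    - {"offset":[-121,396,0],"roll":0,"hand":20}

```text
clock: 17.5
tool_pos: [0.5399, 0.1935, 0.2762]
orientation: [-180.0, -0.0, -160.1]
force: [0.8, -1.8, -3.4]
opening: 0.033
```

>>> jog_arm:
  motion:
    - {"offset":[0,0,4],"roll":0,"hand":20}
    - {"offset":[0,0,12],"roll":0,"hand":20}
    - {"offset":[0,0,24],"roll":0,"hand":20}
    - {"offset":[0,0,38],"roll":0,"hand":20}
    - {"offset":[0,0,52],"roll":0,"hand":20}
    - {"offset":[0,0,66],"roll":0,"hand":20}
    - {"offset":[0,0,80],"roll":0,"hand":20}
    - {"offset":[0,0,94],"roll":0,"hand":20}
    - {"offset":[0,0,108],"roll":0,"hand":20}
    - {"offset":[0,0,120],"roll":0,"hand":20}
    - {"offset":[0,0,130],"roll":0,"hand":20}
    - {"offset":[0,0,138],"roll":0,"hand":20}
    - {"offset":[0,0,144],"roll":0,"hand":20}
    - {"offset":[0,0,147],"roll":0,"hand":20}
    - {"offset":[0,0,147],"roll":0,"hand":20}
    - {"offset":[0,0,147],"roll":0,"hand":20}

```text
clock: 18.83
tool_pos: [0.5405, 0.1938, 0.1298]
orientation: [-180.0, 0.0, -160.1]
force: [0.3, 0.2, -3.5]
opening: 0.0323
```

>>> jog_arm:
  motion:
    - {"offset":[0,0,1.5],"roll":0,"hand":20}
    - {"offset":[0,0,3],"roll":0,"hand":20}
    - {"offset":[0,0,5],"roll":0,"hand":20}
    - {"offset":[0,0,6],"roll":0,"hand":20}
    - {"offset":[0,0,6],"roll":0,"hand":20}

```text
clock: 19.25
tool_pos: [0.5401, 0.1937, 0.1232]
orientation: [-180.0, -0.0, -160.1]
force: [0.0, 0.2, -3.4]
opening: 0.0331
```

>>> jog_arm:
  motion:
    - {"offset":[0,0,1],"roll":0,"hand":20}
    - {"offset":[0,0,2],"roll":0,"hand":20}
    - {"offset":[0,0,2],"roll":0,"hand":20}
    - {"offset":[0,0,2],"roll":0,"hand":20}

```text
clock: 19.58
tool_pos: [0.5407, 0.194, 0.122]
orientation: [180.0, 0.1, -160.1]
force: [0.2, 0.9, 0.6]
opening: 0.033
```

>>> jog_arm:
  motion:
    - {"offset":[0,0,1],"roll":0,"hand":20}
    - {"offset":[0,0,2],"roll":0,"hand":20}
    - {"offset":[0,0,2],"roll":0,"hand":20}
    - {"offset":[0,0,2],"roll":0,"hand":20}

```text
clock: 19.92
tool_pos: [0.5407, 0.194, 0.12]
orientation: [180.0, 0.1, -160.1]
force: [-0.8, 1.8, 4.5]
opening: 0.033
```

It's standing on the tray floor. Easing up 1 mm, opening, and retreating.

>>> jog_arm:
  motion:
    - {"offset":[0,0,-1],"roll":0,"hand":20}
    - {"offset":[0,0,-1],"roll":0,"hand":20}
    - {"offset":[0,0,-1],"roll":0,"hand":40}
    - {"offset":[0,0,-1],"roll":0,"hand":50}
    - {"offset":[0,0,-1],"roll":0,"hand":65}
    - {"offset":[0,0,-1],"roll":0,"hand":65}
    - {"offset":[0,0,-1],"roll":0,"hand":65}
    - {"offset":[0,0,-1],"roll":0,"hand":65}
    - {"offset":[0,0,-5],"roll":0,"hand":65}
    - {"offset":[0,0,-15],"roll":0,"hand":65}
    - {"offset":[0,0,-30],"roll":0,"hand":65}
    - {"offset":[0,0,-50],"roll":0,"hand":65}
    - {"offset":[0,0,-75],"roll":0,"hand":65}
    - {"offset":[0,0,-100],"roll":0,"hand":65}
    - {"offset":[0,0,-125],"roll":0,"hand":65}
    - {"offset":[0,0,-140],"roll":0,"hand":65}
    - {"offset":[0,0,-140],"roll":0,"hand":65}

```text
clock: 21.33
tool_pos: [0.5421, 0.1945, 0.2648]
orientation: [179.9, 0.4, -160.0]
force: [0.2, 1.0, -0.1]
opening: 0.065
```

```bash
python3 - <<'E'
from plant import ctrl,cams,order
import cv2,numpy as np
o=ctrl.get_obs();print(o["clock"],o["tool_pos"],o["force"],o["opening"])
s=cams.snapshot("scene");cv2.imwrite("pics/c8.png",cv2.resize(s["img"][110:390,150:490],None,fx=2,fy=2)[...,::-1])
E
```

```text
21.3333 [0.54205112 0.19448403 0.26479813] [ 0.2007948   0.98748874 -0.11948263] 0.06497781203776853
```

View pics/c8.png

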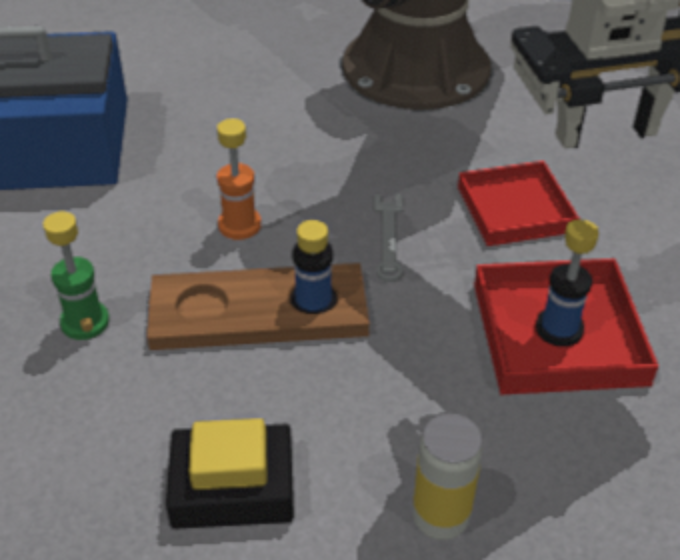

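The blocked pump stands upright in the large tray at crop (565,300), released. The free pump is in the holder with its plunger down at (313,265). The bystanders are undisturbed and the gripper is clear.

```bash
python3 -c "
from plant import order;print(order.close_job())"
```

```text
the job is handed in; nothing more can be done
None
```

The blocked pump is standing upright in the larger red tray, released. The free pump is still in the holder with its plunger fully down. I handed the job in at about 21 s of the 54 s allowed.

- **Blocked pump (right-hand well in the top picture):** its resistance climbed at about 0.65 N/mm. I leaned on it to a measured 12.0 N, backed off, and later carried it by the knob to the tray.
- **Free pump (left-hand well in the top picture):** it slid at an even 5.5 N or so for about 40 mm. The force then rose to 9.9 N against the stop, so it was fully home. No reading on either pump came above 12 N.
- **Last check:** the final scene picture showed both pumps as described, the bystanders and look-alikes where they were, and the gripper clear with the force reading near zero.

**One disagreement:** the first contact with a knob came with the reported tool position about 27 mm lower than the stated fingertip length implied. The pictures agreed with the contact, so I set the grip height from the contact height. I did not find the cause.

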